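# Find the rocking corner of the wing jig and press its shim flat

## Robot

A 6-joint arm with a two-finger parallel gripper is mounted at the origin on the work surface. World frame = base frame: x ahead of the robot, y to its left, z up, the work surface at z = 0. Lengths are in m, angles in degrees, forces in N, time in s.
With the tool pointing down it reaches from about 0.3 to 0.75 m from the base axis. Payload 8.5 kg.
Tool frame: the origin (TCP) lies at the very end of the fingers, on their centre line; the grasp point (between the pads) lies 19 mm behind it; z points along the fingers, y is the line along which they close (so a half turn about z gives the same grasp; the last joint's range is limited). The gripper opens to 85 mm and grips with 20 to 120 N. Pads are 22 mm wide; open, the fingers measure 114 mm over their backs; the gripper's body (76 mm by 85 mm) begins 54 mm behind the grasp point. The pads swing forward as they close: fully open they stand 13 mm farther back than shut.
Start: joints at [-83.497, 21.807, 74.336, -0, 83.858, -12.336], TCP at [0.178, -0.521, 0.231] pointing down, gripper open.
Joint ranges: [-178.18, 178.18], [-50.72, 133.34], [12.68, 142.11], [-81.47, 261.47], [9.98, 163.14], [-165.26, 165.26]. Speed limits (degrees/s): [136.94, 136.94, 180, 180, 180, 180].

## Interface

Orientations are given as a 3x3 rotation matrix whose columns are the frame's x, y, z axes.
In Python, from rig import env gives the robot as it stands.
- The arm moves only by the tool move_arm, never from a script. Its argument "plan" is a list of rows, each a list of 7 numbers: the turn, a rotation vector about the tool's x, y, z in degrees, then the shift along the tool's x, y, z in cm, then the gripper command: -1 is shut, 1 is fully open, values between are in proportion. In form: [[ax, ay, az, tx, ty, tz, jaw], ...]. A call has 1 to 5 rows; each row is the pose to reach, as a shift and turn from the pose commanded when the call began, along the tool's axes at that moment; what a row does not reach only later rows make up. A row lasts 1/10 s, in which the tool goes at most 50 mm and 8.59 degrees, less where a joint would pass 70% of its speed; a pose out of reach is approached as far as the arm can. A call with a gripper value outside its range is refused whole. The fingers move at their own pace and stop on an object; "squeeze" is the grip in N (left out, the last holds). Time passes only in rows, so rows that repeat a pose let the fingers close. It gives the time, the measured TCP pose, the force, the opening and the grip force at its end, in the units of the state.
- env.observe(): the state, without advancing time (a new reading comes with each control period).
- env.get_image(name): name is "side" or "top"; returns a dict with "color" (400x640x3 uint8, red, green, blue), "fov_y" (degrees; the focal length in pixels is half the picture's height over the tangent of half this angle, whatever the lens; pixels are square), "cx", "cy" (the principal point, pixels), "distortion" ([k1, k2, p1, p2, k3] as OpenCV has them; the pictures are not rectified), "R" (3x3) and "t" (3): a world point X has camera coordinates R X + t. Camera axes: x right, y down, z forward; pixel columns grow to the right and rows downward; lengths in m; the calibration is good to about 2 mm. A picture is of the moment at which its call begins. There is no depth.
- env.close_job(): hands the job in; it is judged then, once.
Trained networks look in a picture, given as the dict that the camera call returned (one of the last four; its "shot" number tells which), for a name from the list of things; names that differ only in an ending like _2 or _b are one class to them, and where a whole thing is asked for, a point or a joint stands for the part that bears it (a point fixed in the world has none). Each returns a list of dicts, best first, with "conf" (0 to 1); they miss things now and then, are a little off and sometimes report something else, mostly with a low value. They report only what shows in the picture. A call takes as long as a camera call.
- env.outline_of(target, picture): "mask" (400x640 bool, what is visible of it) and "bbox" ([centre column, centre row, width, height] in pixels, round what is visible of it).
- env.tip_of(target, picture): "pixel" ([column, row] in pixels: a listed point, or the origin of a listed thing).
The state is a dict: "time_s": time; "q": joint angles; "qvel": joint speeds; "joint_efforts": joint torques, N m; "position": TCP position; "tool_rot": TCP orientation; "ft_force": force on the tool from outside, world axes, zero at the start; "wrist_torque": the same for the moment, N m; "grip_width": finger opening in m; "gripper_force": force on a finger pad.
Only numpy, scipy, OpenCV 4.12 (cv2) and the standard library are available. Lean on these libraries where they do the work, as an engineer would, in place of code of your own. Each camera call takes 0.05 s, during which the arm holds its last target. There are 200 camera calls.

## Task

The aluminium plate of the wing jig rocks: one of its four feet is soft. With the fingertips, press down on the yellow dots at its corners until you find the corner that gives, pushing that corner right down, then press the red lever shim beside that corner all the way flat and let go. Leave the other three shims standing, lift and grasp nothing, and do not disturb the jar on the plate or the other things on the bench.

Things in the scene. Friction and masses are not known exactly. Their poses are not given: they have to be found in the camera images.
- plate: loose aluminium plate, 150 (x) x 200 (y) x 10 mm, 0.8 kg, on four feet over a fixed plywood board (190 x 330 mm), kept from sliding by low dowels; origin mid underside, 38 mm above the table (top face 48 mm), level. Two wooden cradles stand on it at y = +-40 mm, to 36 mm above its top, within 28 mm of its middle along x. Three feet are solid, one is soft but looks the same
- corner1 (a point): point on the plate's top face at the middle of the yellow dot (22 mm across) over the foot at the -x +y corner (plate axes), 60 mm along x and 78 mm along y from the plate's middle. Over the soft foot this corner begins to sink at about 3 N, is 5 to 6 mm down at about 6 N and springs back when let go; over a solid foot it gives less than 1.5 mm
- corner2 (a point): point on the plate's top face at the middle of the yellow dot (22 mm across) over the foot at the -x -y corner (plate axes), 60 mm along x and 78 mm along y from the plate's middle. Over the soft foot this corner begins to sink at about 3 N, is 5 to 6 mm down at about 6 N and springs back when let go; over a solid foot it gives less than 1.5 mm
- corner3 (a point): point on the plate's top face at the middle of the yellow dot (22 mm across) over the foot at the +x -y corner (plate axes), 60 mm along x and 78 mm along y from the plate's middle. Over the soft foot this corner begins to sink at about 3 N, is 5 to 6 mm down at about 6 N and springs back when let go; over a solid foot it gives less than 1.5 mm
- corner4 (a point): point on the plate's top face at the middle of the yellow dot (22 mm across) over the foot at the +x +y corner (plate axes), 60 mm along x and 78 mm along y from the plate's middle. Over the soft foot this corner begins to sink at about 3 N, is 5 to 6 mm down at about 6 N and springs back when let go; over a solid foot it gives less than 1.5 mm
- shim1 (a joint): turn of the red lever shim at corner 1, rad: about 0 to 0.06 = tab standing up (about 28 degrees), 0.5 = pressed flat against its stop. It stays where it is left (stiff hinge, about 2 to 3 N at the tab); flat, its cam stands up under the plate and carries that corner
- tab1 (a point): centre of the rolled end (10 mm thick, 26 mm wide) of the red tab of shim 1, 44 mm from its hinge. The hinge runs along plate x, 16 mm above the table, at x = -42 mm, y = +98 mm from the plate's middle. The tab, 4 mm thick, slopes up and outward along y past the plate's edge; the end's centre goes from 39 mm out from the hinge, 35-37 mm above the table, to 44 mm out, 16 mm high when flat
- pin1 (a joint): how far the brass feeler pin under corner 1 has been pushed down by the plate, m: 0 at the start; it slides stiffly and stays where it was pushed (about 0.004 to 0.005 once a soft corner has been pressed fully down)
- shim2 (a joint): turn of the red lever shim at corner 2, rad: about 0 to 0.06 = tab standing up (about 28 degrees), 0.5 = pressed flat against its stop. It stays where it is left (stiff hinge, about 2 to 3 N at the tab); flat, its cam stands up under the plate and carries that corner
- tab2 (a point): centre of the rolled end (10 mm thick, 26 mm wide) of the red tab of shim 2, 44 mm from its hinge. The hinge runs along plate x, 16 mm above the table, at x = -42 mm, y = -98 mm from the plate's middle. The tab, 4 mm thick, slopes up and outward along y past the plate's edge; the end's centre goes from 39 mm out from the hinge, 35-37 mm above the table, to 44 mm out, 16 mm high when flat
- pin2 (a joint): how far the brass feeler pin under corner 2 has been pushed down by the plate, m: 0 at the start; it slides stiffly and stays where it was pushed (about 0.004 to 0.005 once a soft corner has been pressed fully down)
- shim3 (a joint): turn of the red lever shim at corner 3, rad: about 0 to 0.06 = tab standing up (about 28 degrees), 0.5 = pressed flat against its stop. It stays where it is left (stiff hinge, about 2 to 3 N at the tab); flat, its cam stands up under the plate and carries that corner
- tab3 (a point): centre of the rolled end (10 mm thick, 26 mm wide) of the red tab of shim 3, 44 mm from its hinge. The hinge runs along plate x, 16 mm above the table, at x = +42 mm, y = -98 mm from the plate's middle. The tab, 4 mm thick, slopes up and outward along y past the plate's edge; the end's centre goes from 39 mm out from the hinge, 35-37 mm above the table, to 44 mm out, 16 mm high when flat
- pin3 (a joint): how far the brass feeler pin under corner 3 has been pushed down by the plate, m: 0 at the start; it slides stiffly and stays where it was pushed (about 0.004 to 0.005 once a soft corner has been pressed fully down)
- shim4 (a joint): turn of the red lever shim at corner 4, rad: about 0 to 0.06 = tab standing up (about 28 degrees), 0.5 = pressed flat against its stop. It stays where it is left (stiff hinge, about 2 to 3 N at the tab); flat, its cam stands up under the plate and carries that corner
- tab4 (a point): centre of the rolled end (10 mm thick, 26 mm wide) of the red tab of shim 4, 44 mm from its hinge. The hinge runs along plate x, 16 mm above the table, at x = +42 mm, y = +98 mm from the plate's middle. The tab, 4 mm thick, slopes up and outward along y past the plate's edge; the end's centre goes from 39 mm out from the hinge, 35-37 mm above the table, to 44 mm out, 16 mm high when flat
- pin4 (a joint): how far the brass feeler pin under corner 4 has been pushed down by the plate, m: 0 at the start; it slides stiffly and stays where it was pushed (about 0.004 to 0.005 once a soft corner has been pressed fully down)
- paint_jar: small blue jar, 28 mm across, 36 mm tall, standing on the middle of the plate between the wooden cradles; loose, origin under its centre; not part of the job
- tape_roll: yellow roll of tape lying flat, 90 mm across, 25 mm high; loose, origin under its centre; not part of the job
- glue_bottle: white bottle, 44 mm across, 120 mm tall; loose, origin under its centre; not part of the job
- screwdriver: screwdriver with red handle, lying on the table; loose, origin near the middle of its length; not part of the job
- brush_cup: amber glass of brushes, 70 mm across, glass 90 mm high, brushes to 165 mm; loose, origin under its centre; not part of the job
- filler_can: yellow can, 66 mm across, 80 mm tall; loose, origin under its centre; not part of the job
- sanding_block: cork block 90 x 50 x 30 mm; loose, origin under its centre; not part of the job

How it is judged (in metres and radians):
On the way, in this order (a step that is already met when the one before it is completed fails the run):
1. the rocking corner has been pressed right down with the fingers (contact force between the fingers and plate above 1 N and value of joint any of pin1, pin2, pin3, pin4 above 0.003 m).
2. the shim at that corner, and no other, is pressed flat (((value of joint pin1 above 0.003 m and value of joint shim1 above 0.42 rad and value of joint each of shim2, shim3, shim4 below 0.2 rad) or (value of joint pin2 above 0.003 m and value of joint shim2 above 0.42 rad and value of joint each of shim1, shim3, shim4 below 0.2 rad) or (value of joint pin3 above 0.003 m and value of joint shim3 above 0.42 rad and value of joint each of shim1, shim2, shim4 below 0.2 rad) or (value of joint pin4 above 0.003 m and value of joint shim4 above 0.42 rad and value of joint each of shim1, shim2, shim3 below 0.2 rad))), for 0.2 s.
At the end, for the whole second after the job is handed in: The soft corner's feeler pin is pushed down over 3 mm, the shim of that corner is flat (over 0.42 rad), the other three stand (under 0.2 rad), the plate is at rest on its feet, level within 0.02 rad and within 10 mm of its place, and no bystander has moved 20 mm (((value of joint pin1 above 0.003 m and value of joint shim1 above 0.42 rad and value of joint each of shim2, shim3, shim4 below 0.2 rad) or (value of joint pin2 above 0.003 m and value of joint shim2 above 0.42 rad and value of joint each of shim1, shim3, shim4 below 0.2 rad) or (value of joint pin3 above 0.003 m and value of joint shim3 above 0.42 rad and value of joint each of shim1, shim2, shim4 below 0.2 rad) or (value of joint pin4 above 0.003 m and value of joint shim4 above 0.42 rad and value of joint each of shim1, shim2, shim3 below 0.2 rad)) and angle between plate's own z axis and vertical below 0.02 rad and height (world z) of plate between 0.036 and 0.041 m and linear speed of plate below 0.02 m/s and distance of each of paint_jar, tape_roll, glue_bottle, screwdriver, brush_cup, filler_can, sanding_block from where it was at the start of the episode below 0.02 m and distance of plate from where it was at the start of the episode below 0.01 m); the robot touches nothing.
It fails at once if a shim was pressed down (over 0.25 rad) at a corner that had not been pushed down and found rocking ((value of joint shim1 above 0.25 rad and value of joint pin1 below 0.002 m) or (value of joint shim2 above 0.25 rad and value of joint pin2 below 0.002 m) or (value of joint shim3 above 0.25 rad and value of joint pin3 below 0.002 m) or (value of joint shim4 above 0.25 rad and value of joint pin4 below 0.002 m)).
It fails at once if the plate was lifted or carried off its feet (height (world z) of plate above 0.05 m or distance of plate from where it was at the start of the episode above 0.015 m).
It fails at once if a bystander was moved by more than 20 mm, or lifted (distance of any of paint_jar, tape_roll, glue_bottle, screwdriver, brush_cup, filler_can, sanding_block from where it was at the start of the episode above 0.02 m).
It also fails if it takes over 58 s, if anything falls off the work surface, if the arm or the gripper's body presses on something with over 40 N, if the wrist force passes 120 N, or if a joint passes its speed limit or range.

## Working session

There is one attempt and no reset: what is moved stays moved. The work goes in short steps, Python scripts to look and compute and a tool call to move; the robot and the scene stay as the last step left them, time stands still between calls to the robot, and variables do not carry over. Pictures are saved under pics/ and viewed, at most 10 in all, crops included, and the job is handed in when it is done.

Besides the shell and the picture viewer there is one more tool, called after "Emit:" by a JSON object that holds its "method" and its "body". move_arm: Moves the arm, as the interface text tells. Its arguments: {"type":"object","properties":{"plan":{"type":"array"},"squeeze":{"type":"number"}},"required":["plan"]}

```bash
mkdir -p pics
cat > h.py <<'E'
import numpy as np, cv2
from rig import env
def K(p):
    f=200/np.tan(np.radians(p["fov_y"])/2)
    return np.array([[f,0,p["cx"]],[0,f,p["cy"]],[0,0,1.]])
def ray(p,px):
    u=cv2.undistortPoints(np.array([[px]],float),K(p),np.array(p["distortion"],float))[0,0]
    R=np.array(p["R"]);t=np.array(p["t"])
    return -R.T@t, R.T@np.array([u[0],u[1],1])
def atz(p,px,z):
    c,d=ray(p,px); return c+d*(z-c[2])/d[2]
def tri(a,pa,b,pb):
    c1,d1=ray(a,pa);c2,d2=ray(b,pb)
    s=np.linalg.lstsq(np.c_[d1,-d2],c2-c1,rcond=None)[0]
    x,y=c1+s[0]*d1,c2+s[1]*d2
    return (x+y)/2,np.linalg.norm(x-y)
def proj(p,X):
    R=np.array(p["R"]);return cv2.projectPoints(np.atleast_2d(X).astype(float),cv2.Rodrigues(R)[0],np.array(p["t"],float),K(p),np.array(p["distortion"],float))[0][:,0]
E
cat > a.py <<'E'
from h import *
np.set_printoptions(precision=4,suppress=True)
T=env.get_image("top");S=env.get_image("side")
for n,p in(("top",T),("side",S)): cv2.imwrite(f"pics/{n}0.png",p["color"][...,::-1])
for n in ["plate","paint_jar"]+["corner%d"%i for i in(1,2,3,4)]+["tab%d"%i for i in(1,2,3,4)]+["tape_roll","glue_bottle","screwdriver","brush_cup","filler_can","sanding_block"]:
    a=env.tip_of(n,T);b=env.tip_of(n,S)
    print(n,[(np.round(x["pixel"]),round(x["conf"],2)) for x in a[:4]],[(np.round(x["pixel"]),round(x["conf"],2)) for x in b[:4]])
    z=.048 if 'corn' in n else .036 if 'tab' in n else .038 if n=='plate' else .048 if n=='paint_jar' else 0
    if a: print('   top@z',atz(T,a[0]["pixel"],z))
    if a and b: print('   tri',*tri(T,a[0]["pixel"],S,b[0]["pixel"]))
o=env.observe();print(o["position"],o["tool_rot"],o["ft_force"],o["time_s"])
E
python3 a.py
```

```text
plate [(array([296., 184.]), 0.65), (array([184., 210.]), 0.37)] [(array([304., 211.]), 0.78)]
   top@z [0.5852 0.0378 0.038 ]
   tri [0.5866 0.0382 0.0457] 0.004726664532511272
paint_jar [(array([297., 188.]), 0.47)] []
   top@z [0.5739 0.0336 0.048 ]
corner1 [(array([269., 202.]), 0.97), (array([319., 204.]), 0.91), (array([277., 161.]), 0.88), (array([328., 167.]), 0.72)] [(array([294., 186.]), 0.77), (array([316., 239.]), 0.75), (array([270., 222.]), 0.67), (array([339., 195.]), 0.55)]
   top@z [0.5311 0.1131 0.048 ]
   tri [0.5488 0.1099 0.1953] 0.06028173808737507
corner2 [(array([269., 202.]), 0.97), (array([319., 204.]), 0.91), (array([277., 161.]), 0.88), (array([328., 167.]), 0.72)] [(array([294., 186.]), 0.77), (array([316., 239.]), 0.75), (array([270., 222.]), 0.67), (array([339., 195.]), 0.55)]
   top@z [0.5311 0.1131 0.048 ]
   tri [0.5488 0.1099 0.1953] 0.06028173808737507
corner3 [(array([269., 202.]), 0.97), (array([319., 204.]), 0.91), (array([277., 161.]), 0.88), (array([328., 167.]), 0.72)] [(array([294., 186.]), 0.77), (array([316., 239.]), 0.75), (array([270., 2
[... 2210 characters left out ...]
), 0.82), (array([346., 203.]), 0.68), (array([189., 160.]), 0.58)] [(array([315., 130.]), 0.77), (array([294., 189.]), 0.38)]
   top@z [ 0.6875 -0.3565  0.    ]
   tri [ 0.6847 -0.3491  0.0244] 0.0040313759910544185
filler_can [(array([185., 253.]), 0.56)] [(array([346., 356.]), 0.77)]
   top@z [0.3771 0.3601 0.    ]
   tri [0.3824 0.361  0.0007] 0.010655394315022139
sanding_block [(array([424., 250.]), 0.65), (array([275., 156.]), 0.34)] [(array([401., 157.]), 0.66)]
   top@z [ 0.4015 -0.3486  0.    ]
   tri [ 0.4018 -0.3547 -0.0224] 0.002007676539262398
[ 0.1776 -0.5205  0.2313] [[ 0.9464  0.3229 -0.    ]
 [ 0.3229 -0.9464  0.    ]
 [-0.     -0.     -1.    ]] [-0.2284  0.3739 -0.0865] 1.7
```

```bash
cat > b.py <<'E'
from h import *
from scipy.optimize import least_squares
np.set_printoptions(precision=4,suppress=True)
T=env.get_image("top");S=env.get_image("side")
# corners in order 1..4 (-x+y, -x-y, +x-y, +x+y)
pt=np.array([x["pixel"] for x in env.tip_of("corner1",T)[:4]]);ps=np.array([x["pixel"] for x in env.tip_of("corner1",S)[:4]])
L=np.array([[-60,78,48],[-60,-78,48],[60,-78,48],[60,78,48]])/1e3
TB=np.array([[-42,137,36],[-42,-137,36],[42,-137,36],[42,137,36]])/1e3
def W(v,P=L):
    c,s=np.cos(v[2]),np.sin(v[2]);return np.c_[v[0]+c*P[:,0]-s*P[:,1],v[1]+s*P[:,0]+c*P[:,1],P[:,2]]
print(pt,ps)
from scipy.spatial.distance import cdist
from scipy.optimize import linear_sum_assignment as ls
v=np.array([.575,.036,-.1])
for k in range(6):
    M=[]
    for p,q in((T,pt),(S,ps)):
        i,j=ls(cdist(proj(p,W(v)),q));M.append((p,q,i,j))
    r=least_squares(lambda v:np.concatenate([(proj(p,W(v))[i]-q[j]).ravel() for p,q,i,j in M]),v,loss='soft_l1');v=r.x
print("fit",v[:2],np.degrees(v[2]),r.fun.round(1));np.save("v.npy",v)
print("corners",W(v));print("tabs",W(v,TB))
for n,p in(("top",T),("side",S)):
    im=cv2.resize(p["color"][...,::-1][100:300,160:480] if n=="top" else p["color"][...,::-1][120:320,160:480],None,fx=2.5,fy=2.5,interpolation=cv2.INTER_CUBIC)
    o=np.array([160,100 if n=="top" else 120])
    for k,x in enumerate(np.r_[W(v),W(v,TB)]):
        u=((proj(p,x)[0]-o+.5)*2.5).astype(int);cv2.circle(im,u.tolist(),3,(255,0,255),-1);cv2.putText(im,str(k%4+1),(u+4).tolist(),0,.5,(255,255,0))
    cv2.imwrite(f"pics/{n}1.png",im)
E
python3 b.py
```

```text
[[327.5 164.6]
 [268.1 198.7]
 [322.1 204.5]
 [275.1 158.4]] [[268.3 225.4]
 [316.5 239.1]
 [298.1 187.5]
 [338.1 197.3]]
fit [0.5887 0.0332] -5.665136653531195 [-0.1  0.8 -0.5  1.8 -0.9  0.9 -1.6  0.3 -3.  -2.1 -0.2 -0.6 -1.8 -2.6
  0.5 -2.6]
corners [[ 0.5367  0.1167  0.048 ]
 [ 0.5213 -0.0385  0.048 ]
 [ 0.6407 -0.0504  0.048 ]
 [ 0.6561  0.1049  0.048 ]]
tabs [[ 0.5605  0.1736  0.036 ]
 [ 0.5334 -0.099   0.036 ]
 [ 0.617  -0.1073  0.036 ]
 [ 0.6441  0.1653  0.036 ]]
```

View pics/top1.png

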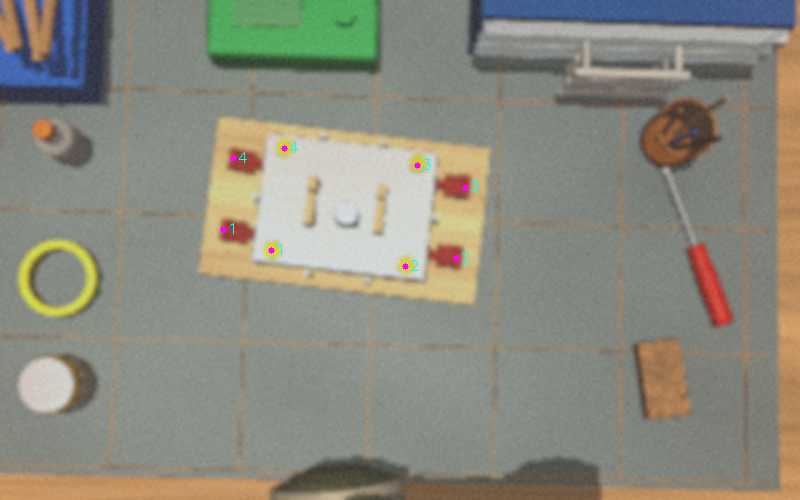

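View pics/side1.png

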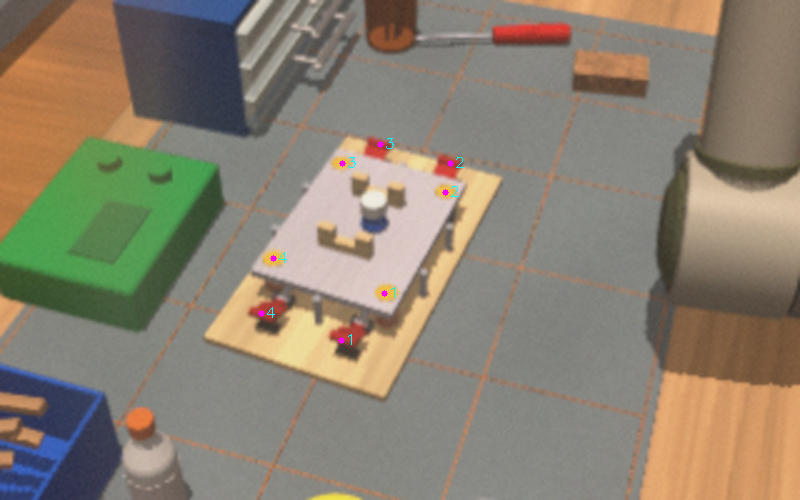

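Emit:
{"method": "move_arm", "body": {"plan": [[0, 0, 5, 4, -2.9, 0, -1], [0, 0, 10, 8, -5.8, 0, -1], [0, 0, 15, 12, -8.7, 0, -1], [0, 0, 20, 16, -11.6, 0, -1], [0, 0, 24.5, 20, -14.5, 0, -1]], "squeeze": 20}}

```text
time_s: 2.4
position: [0.3208, -0.317, 0.2315]
tool_rot: [[0.995, -0.103, 0.0], [-0.103, -0.995, -0.0], [0.0, 0.0, -1.0]]
ft_force: [0.5, -0.3, -0.5]
grip_width: 0.0125
gripper_force: 0.0
```

Emit:
{"method": "move_arm", "body": {"plan": [[0, 0, 0, 2.3, -4, 1, -1], [0, 0, 0, 4.6, -8, 2, -1], [0, 0, 0, 6.9, -12, 3, -1], [0, 0, 0, 9.2, -16, 4, -1], [0, 0, 0, 11.5, -20, 5, -1]]}}

```text
time_s: 2.9
position: [0.4551, -0.1293, 0.1812]
tool_rot: [[0.995, -0.099, 0.001], [-0.099, -0.995, -0.0], [0.001, 0.0, -1.0]]
ft_force: [-0.1, -0.6, 0.2]
grip_width: 0.0003
gripper_force: 0.0
```

Emit:
{"method": "move_arm", "body": {"plan": [[0, 0, 0, 2, -3.3, 2, -1], [0, 0, 0, 3.8, -6.5, 4, -1], [0, 0, 0, 5.7, -9.8, 6, -1], [0, 0, 0, 5.7, -9.8, 8, -1], [0, 0, 0, 5.7, -9.8, 10, -1]]}}

```text
time_s: 3.4
position: [0.5211, -0.038, 0.0804]
tool_rot: [[0.995, -0.096, 0.0], [-0.096, -0.995, -0.0], [0.0, 0.0, -1.0]]
ft_force: [0.8, -0.5, -0.9]
grip_width: 0.0003
gripper_force: 0.0
```

Emit:
{"method": "move_arm", "body": {"plan": [[0, 0, 0, 0, 0, 1.5, -1], [0, 0, 0, 0, 0, 2.7, -1], [0, 0, 0, 0, 0, 2.9, -1], [0, 0, 0, 0, 0, 3.1, -1], [0, 0, 0, 0, 0, 3.1, -1]]}}

```text
time_s: 3.9
position: [0.5209, -0.0392, 0.0507]
tool_rot: [[0.995, -0.099, 0.001], [-0.099, -0.995, -0.0], [0.001, 0.0, -1.0]]
ft_force: [1.0, 0.4, 0.6]
grip_width: 0.0002
gripper_force: 0.0
```

Emit:
{"method": "move_arm", "body": {"plan": [[0, 0, 0, 0, 0, 0.1, -1], [0, 0, 0, 0, 0, 0.2, -1], [0, 0, 0, 0, 0, 0.2, -1]]}}

```text
time_s: 4.2
position: [0.5206, -0.0392, 0.0485]
tool_rot: [[0.995, -0.099, 0.0], [-0.099, -0.995, -0.0], [0.0, 0.0, -1.0]]
ft_force: [-0.9, -0.2, 0.6]
grip_width: 0.0001
gripper_force: 0.0
```

Emit:
{"method": "move_arm", "body": {"plan": [[0, 0, 0, 0, 0, 0.1, -1], [0, 0, 0, 0, 0, 0.2, -1], [0, 0, 0, 0, 0, 0.2, -1]]}}

```text
time_s: 4.5
position: [0.5208, -0.0392, 0.048]
tool_rot: [[0.995, -0.098, 0.001], [-0.098, -0.995, -0.001], [0.001, 0.0, -1.0]]
ft_force: [-4.3, 1.5, 17.2]
grip_width: -0.0
gripper_force: 8.8
```

Emit:
{"method": "move_arm", "body": {"plan": [[0, 0, 0, 0, 0, -2.5, -1], [0, 0, 0, 0, -4.5, -2.5, -1], [0, 0, 0, 0, -9, -2.5, -1], [0, 0, 0, 0, -13, -2.5, -1], [0, 0, 0, 0, -15.6, -2.5, -1]]}}

```text
time_s: 5.0
position: [0.5359, 0.1186, 0.0714]
tool_rot: [[0.995, -0.097, 0.0], [-0.097, -0.995, 0.0], [0.0, -0.0, -1.0]]
ft_force: [0.8, -1.0, 1.5]
grip_width: 0.0
gripper_force: 0.0
```

Emit:
{"method": "move_arm", "body": {"plan": [[0, 0, 0, 0, 0, 0.8, -1], [0, 0, 0, 0, 0, 1.8, -1], [0, 0, 0, 0, 0, 2.3, -1], [0, 0, 0, 0, 0, 2.3, -1]]}}

```text
time_s: 5.4
position: [0.5358, 0.1151, 0.0481]
tool_rot: [[0.995, -0.1, -0.001], [-0.1, -0.995, 0.0], [-0.001, 0.0, -1.0]]
ft_force: [0.4, -0.0, 0.4]
grip_width: 0.0001
gripper_force: 0.1
```

Emit:
{"method": "move_arm", "body": {"plan": [[0, 0, 0, 0, 0, 0.1, -1], [0, 0, 0, 0, 0, 0.2, -1], [0, 0, 0, 0, 0, 0.2, -1]]}}

```text
time_s: 5.7
position: [0.5359, 0.1151, 0.0479]
tool_rot: [[0.995, -0.1, 0.0], [-0.1, -0.995, -0.0], [0.0, 0.0, -1.0]]
ft_force: [-8.3, 0.1, 21.8]
grip_width: -0.0002
gripper_force: 10.6
```

Emit:
{"method": "move_arm", "body": {"plan": [[0, 0, 0, 0, 0, -2.5, -1], [0, 0, 0, 4.2, 0, -2.5, -1], [0, 0, 0, 8.4, 0, -2.5, -1], [0, 0, 0, 12, 0, -2.5, -1], [0, 0, 0, 12, 0, -2.5, -1]]}}

```text
time_s: 6.2
position: [0.6586, 0.1019, 0.0702]
tool_rot: [[0.995, -0.101, 0.002], [-0.101, -0.995, -0.0], [0.002, 0.0, -1.0]]
ft_force: [-1.5, -0.9, 0.1]
grip_width: -0.0002
gripper_force: 0.0
```

Emit:
{"method": "move_arm", "body": {"plan": [[0, 0, 0, 0, 0, 0.8, -1], [0, 0, 0, 0, 0, 1.8, -1], [0, 0, 0, 0, 0, 2.3, -1], [0, 0, 0, 0, 0, 2.3, -1]]}}

```text
time_s: 6.6
position: [0.6542, 0.1042, 0.0476]
tool_rot: [[0.995, -0.099, -0.003], [-0.099, -0.995, -0.0], [-0.002, 0.0, -1.0]]
ft_force: [-2.5, 0.1, 3.3]
grip_width: 0.0005
gripper_force: 1.6
```

Emit:
{"method": "move_arm", "body": {"plan": [[0, 0, 0, 0, 0, 0.1, -1], [0, 0, 0, 0, 0, 0.2, -1], [0, 0, 0, 0, 0, 0.2, -1]]}}

```text
time_s: 6.9
position: [0.6553, 0.1044, 0.0467]
tool_rot: [[0.995, -0.099, 0.0], [-0.099, -0.995, 0.0], [0.0, -0.0, -1.0]]
ft_force: [-2.3, -0.4, 4.2]
grip_width: 0.0
gripper_force: 2.0
```

Emit:
{"method": "move_arm", "body": {"plan": [[0, 0, 0, 0, 0, 0.1, -1], [0, 0, 0, 0, 0, 0.2, -1], [0, 0, 0, 0, 0, 0.2, -1]]}}

```text
time_s: 7.2
position: [0.6555, 0.1045, 0.0445]
tool_rot: [[0.995, -0.099, 0.001], [-0.099, -0.995, 0.0], [0.0, -0.0, -1.0]]
ft_force: [-3.2, 0.9, 5.9]
grip_width: -0.0003
gripper_force: 2.7
```

Emit:
{"method": "move_arm", "body": {"plan": [[0, 0, 0, 0, 0, 0.1, -1], [0, 0, 0, 0, 0, 0.2, -1], [0, 0, 0, 0, 0, 0.2, -1]]}}

```text
time_s: 7.5
position: [0.6557, 0.1045, 0.0428]
tool_rot: [[0.995, -0.099, 0.001], [-0.099, -0.995, 0.0], [0.001, -0.0, -1.0]]
ft_force: [-2.3, 1.0, 6.7]
grip_width: -0.0001
gripper_force: 3.2
```

Emit:
{"method": "move_arm", "body": {"plan": [[0, 0, 0, 0, 0, 0.1, -1], [0, 0, 0, 0, 0, 0.2, -1], [0, 0, 0, 0, 0, 0.2, -1]]}}

```text
time_s: 7.8
position: [0.6559, 0.1046, 0.0424]
tool_rot: [[0.995, -0.098, 0.002], [-0.098, -0.995, 0.0], [0.002, -0.0, -1.0]]
ft_force: [-6.0, 1.3, 17.9]
grip_width: -0.0002
gripper_force: 8.1
```

Emit:
{"method": "move_arm", "body": {"plan": [[0, 0, 0, 0, 0, -2, -1], [0, 0, 0, 0, 0, -4, -1], [0, 0, 0, -0.9, -3.2, -4, -1], [0, 0, 0, -1.8, -6.2, -4, -1], [0, 0, 0, -1.8, -6.2, -4, -1]]}}

```text
time_s: 8.3
position: [0.6429, 0.1712, 0.0801]
tool_rot: [[0.995, -0.095, 0.0], [-0.095, -0.995, 0.001], [0.0, -0.001, -1.0]]
ft_force: [0.3, -0.1, 0.0]
grip_width: -0.0
gripper_force: 0.0
```

```bash
cat > c.py <<'E'
from h import *
import sys
S=env.get_image("side");n=sys.argv[1]
cv2.imwrite(f"pics/{n}.png",cv2.resize(S["color"][...,::-1][180:290,220:360],None,fx=5,fy=5,interpolation=cv2.INTER_CUBIC))
o=env.observe();print(o["position"],o["ft_force"],o["time_s"])
E
python3 c.py s2
```

```text
[0.64337984 0.16934291 0.07997975] [-0.4996993  -0.40282764 -1.0737136 ] 8.35
```

View pics/s2.png

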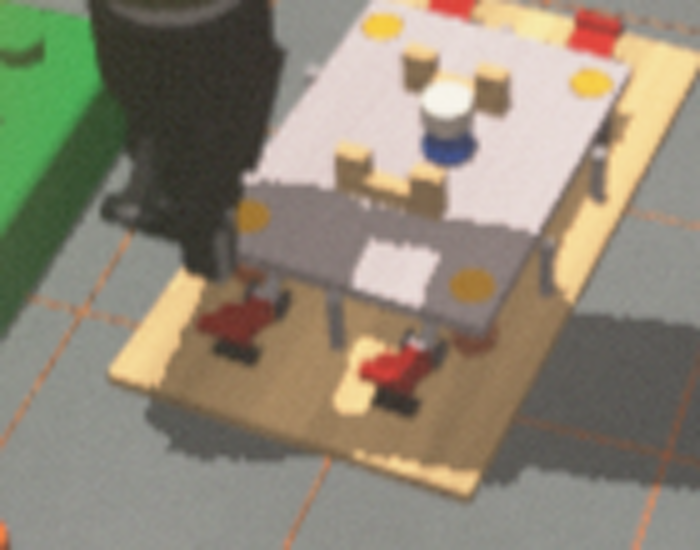

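The fingers hang over the red tab of shim 4 (fingertip at crop pixel ~(212,275), tab at ~(235,320)). All four shims still stand and the jar hasn't moved. Next I press shim 4.

Emit:
{"method": "move_arm", "body": {"plan": [[0, 0, 0, 0, 0, 2, -1], [0, 0, 0, 0, 0, 3.5, -1], [0, 0, 0, 0, 0, 4, -1], [0, 0, 0, 0, 0, 4.3, -1], [0, 0, 0, 0, 0, 4.6, -1]]}}

```text
time_s: 8.85
position: [0.6442, 0.1677, 0.0351]
tool_rot: [[0.995, -0.099, 0.002], [-0.099, -0.995, 0.0], [0.002, -0.001, -1.0]]
ft_force: [-0.9, 2.7, 4.1]
grip_width: -0.0002
gripper_force: 1.7
```

Emit:
{"method": "move_arm", "body": {"plan": [[0, 0, 0, 0, 0, 0.2, -1], [0, 0, 0, 0, 0, 0.4, -1], [0, 0, 0, 0, 0, 0.6, -1], [0, 0, 0, 0, 0, 0.8, -1], [0, 0, 0, 0, 0, 1, -1]]}}

```text
time_s: 9.35
position: [0.6437, 0.1677, 0.0243]
tool_rot: [[0.995, -0.099, 0.0], [-0.099, -0.995, -0.0], [0.0, 0.0, -1.0]]
ft_force: [-0.4, 2.0, 2.5]
grip_width: -0.0001
gripper_force: 1.3
```

Emit:
{"method": "move_arm", "body": {"plan": [[0, 0, 0, 0, 0, 0.1, -1], [0, 0, 0, 0, 0, 0.2, -1], [0, 0, 0, 0, 0, 0.3, -1], [0, 0, 0, 0, 0, 0.3, -1]]}}

```text
time_s: 9.75
position: [0.6435, 0.1676, 0.0211]
tool_rot: [[0.995, -0.099, -0.0], [-0.099, -0.995, -0.0], [-0.0, 0.0, -1.0]]
ft_force: [-0.3, 0.7, 1.1]
grip_width: 0.0001
gripper_force: 0.5
```

Emit:
{"method": "move_arm", "body": {"plan": [[0, 0, 0, 0, 0, 0.1, -1], [0, 0, 0, 0, 0, 0.2, -1], [0, 0, 0, 0, 0, 0.2, -1], [0, 0, 0, 0, 0, 0.2, -1]]}}

```text
time_s: 10.15
position: [0.6437, 0.1677, 0.0204]
tool_rot: [[0.995, -0.099, 0.001], [-0.099, -0.995, -0.0], [0.001, 0.0, -1.0]]
ft_force: [-2.1, 0.0, 10.0]
grip_width: -0.0003
gripper_force: 4.7
```

The shim is against its stop, so I lift away and look.

Emit:
{"method": "move_arm", "body": {"plan": [[0, 0, 0, 0, 0, -3, -1], [0, 0, 0, 0, 0, -7, -1], [0, 0, 0, 0, 0, -11, -1], [0, 0, 0, 0, 0, -15, -1], [0, 0, 0, 0, 0, -16, -1]]}}

```text
time_s: 10.65
position: [0.6448, 0.1676, 0.1841]
tool_rot: [[0.995, -0.099, 0.007], [-0.099, -0.995, 0.0], [0.007, -0.001, -1.0]]
ft_force: [0.5, -0.2, -0.3]
grip_width: -0.0003
gripper_force: 0.0
```

Emit:
{"method": "move_arm", "body": {"plan": [[0, 0, 0, -4, 0, 0, -1], [0, 0, 0, -8, 0, 0, -1], [0, 0, 0, -12, 0, 0, -1], [0, 0, 0, -15, 0, 0, -1], [0, 0, 0, -15, 0, 0, -1]]}}

```text
time_s: 11.15
position: [0.4908, 0.1828, 0.1789]
tool_rot: [[0.995, -0.097, -0.003], [-0.097, -0.995, -0.001], [-0.003, 0.001, -1.0]]
ft_force: [0.2, 0.1, 0.3]
grip_width: 0.0001
gripper_force: 0.0
```

```bash
python3 c.py s3
```

```text
[0.49304441 0.18255811 0.17907317] [ 0.53816262 -0.20092405 -0.09231005] 11.2
```

View pics/s3.png

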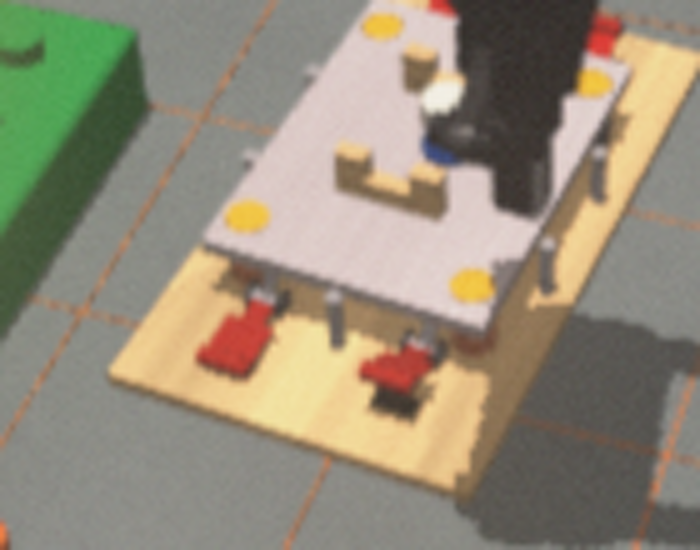

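Shim 4 lies flat at crop pixel ~(235,345). Shim 1 still stands at ~(395,370), shims 2 and 3 still show at the far edge, the plate is in place, and the jar (~(440,130)) is undisturbed.

```bash
python3 -c "
from rig import env
print(env.close_job())"
```

```text
the job is handed in; nothing more can be done
None
```

Corner 4 was the soft one: it sank about 5.6 mm when pressed, while corners 1 and 2 were solid and corner 3 was not tested. Shim 4 is pressed flat to its stop, and the last picture shows the other shims standing and the plate and jar in place. I handed the job in at about 11 s, and no verdict was shown.

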